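# Unlock and hold back the film tensioner

### The arm

A 6-joint arm with a two-finger parallel gripper is mounted at the origin on a cart in front of the work surface, level with it; the furniture and walls round the work are solid. World frame = base frame: x ahead of the robot, y to its left, z up, the work surface at z = 0. Lengths are in m, angles in rad, forces in N, time in s.
With the tool pointing down it reaches from about 0.325 to 0.75 m from the base axis. Payload 7.6 kg.
Tool frame: the origin (TCP) lies at the very end of the fingers, on their centre line; the grasp point (between the pads) lies grip_depth behind it (grip_depth is the distance from the TCP to the grasp point, in m); z points along the fingers, y is the line along which they close (so a half turn about z gives the same grasp; the last joint's range is limited). The gripper opens to 85 mm and grips with 20 to 120 N. Pads are 22 mm wide; open, the fingers measure 114 mm over their backs; the gripper's body (76 mm by 85 mm) begins 54 mm behind the grasp point. The pads swing forward as they close: fully open they stand 13 mm farther back than shut.
Start: joints at [-1.373, 0.052, 1.401, -0, 1.689, -0.07], TCP at [0.139, -0.506, 0.231] pointing down, gripper open.
Joint ranges: [-2.9, 2.9], [-0.91, 2.17], [0.12, 2.37], [-1.06, 4.2], [0.26, 2.73], [-2.93, 2.93]. Speed limits (rad/s): [2.57, 2.57, 3.01, 3.14, 3.14, 3.14].

### API

Orientations are given as a rotation vector (axis times angle).
In Python, from cell import * gives the robot as it stands.
- The arm moves only by the tool move_arm, never from a script. Its argument "deltas" is a list of rows, each a list of 6 numbers: the shift along the world's x, y, z in units of 25 mm (1.0 is 25 mm), then the turn, a rotation vector about the world's x, y, z in units of 5 degrees (1.0 is 5 degrees). In form: [[dx, dy, dz, wx, wy, wz], ...]. A call has 1 to 20 rows; each row is the pose to reach, as a shift and turn from the pose commanded when the call began; what a row does not reach only later rows make up. A row lasts 1/12 s, in which the tool goes at most 41.7 mm and 7.16 degrees, less where a joint would pass 70% of its speed; a pose out of reach is approached as far as the arm can. A call with a gripper value outside its range is refused whole. "fingers" is the finger opening in mm, from 0 to 85.4, set as the call begins (left out, the last holds). The fingers move at their own pace and stop on an object; "force" is the grip in N (left out, the last holds). Time passes only in rows, so rows that repeat a pose let the fingers close. It gives the time, the measured TCP pose, the force, the opening and the grip force at its end, in the units of the state.
- read_state(): the state, without advancing time (a new reading comes with each control period).
- read_camera(name): name is "scene" or "top" or "wrist"; returns the picture (400x640x3 uint8, red, green, blue); there is no depth.
- camera_params(name): a dict with "fx", "fy", "cx", "cy" (pixels), "origin" and "attitude" of the camera in the world. Camera axes: x right, y down, z forward; pixel columns grow to the right and rows downward; lengths in m; the calibration is good to about 2 mm. The wrist camera is an equidistant fisheye: a pixel r from the principal point sees the ray r / f radians off the axis. A picture is of the moment at which its call begins: read the wrist's pose just before it. camera_params takes no time and is no camera call; for the wrist camera it gives the pose at the moment of the call.
- job_done(): hands the job in; it is judged then, once.
The state is a dict: "clock": time; "joint_pos": joint angles; "dq": joint speeds; "tau": joint torques, N m; "tool_pos": TCP position; "ee_rot": TCP orientation; "ft_force": force on the tool from outside, world axes, zero at the start; "torque": the same for the moment, N m; "opening": finger opening in m; "grasp_force": force on a finger pad.
Only numpy, scipy, OpenCV 4.12 (cv2) and the standard library are available. Lean on these libraries where they do the work, as an engineer would, in place of code of your own. Each camera call takes 0.05 s, during which the arm holds its last target. There are 200 camera calls.

### The job

The film tensioner bolted to the bench has to be held back while film is threaded. Swing its locking lever fully up so that the arm is free, then push the arm back by its white roller, against its spring, past the click of the pawl and on nearly to its end stop, so that the gripper and not the pawl carries the spring. Finish holding the roller there: do not let go, leave the lever up, and leave the other things on the bench alone.

Things in the scene. Friction and masses are not known exactly. Their poses are not given: they have to be found in the camera images.
- tension_unit: film tensioner: aluminium base plate, 120 mm (its x) by 232 mm (its y) by 10 mm, fixed to the bench; the plate spans y -106 to +126 mm. Origin on the bench right below the tensioner arm's pivot; z up; +x is the way the roller is pushed. Rubber-sleeved stop pins stand beside the arm, 47 mm high
- clamp_lever (a joint): locking lever on the dark socket block at the unit's -y end. 0 = shut: handle level, pointing to the unit's -y past the plate's end; its short nose blocks the arm. Grows as the handle is raised in the unit's y-z plane about point lever_hinge; 1.5 rad = fully open, upright, at its stop. Starts at 0 to 0.2. Stays where it is left; moves with about 1 N at the bar
- lever_bar (a point): middle of the black cross bar at the lever's end: cylinder of 12 mm diameter, 30 mm long along the unit's x, 80 mm from the hinge, 42 mm above the bench when shut. The lever's flat rod, 8 mm wide, joins it from the hinge side. Can be pinched from above over its two ends (fingers apart along the unit's x) and then turns between the fingers as the lever swings
- lever_hinge (a point): middle of the locking lever's hinge axis, 42 mm above the bench, at x 8, y -78 mm in the unit's frame
- tension_arm (a joint): sprung arm's angle about the vertical pivot. 0 = at rest on its front stop; grows clockwise from above, as the roller moves to the unit's +x, to the end stop at 0.75. It takes about 4 N at the roller at 0, 9 N at the stop. The pawl clicks in behind the tooth at about 0.5 and would catch a released arm at 0.52; held well beyond the click is 0.6 to 0.75, aim for 0.66
- idler_roller: white idler roller standing on the arm's end, 24 mm diameter, free to spin; origin at the centre of its underside, 50 mm above the bench; it reaches up to 90 mm, its 12 mm wide screw cap to 93 mm; the arm below spans heights 36 to 48 mm. Its centre in the unit's frame is 110 mm * (x: sin(v - 0.349), y: cos(v - 0.349)), v being the value of joint tension_arm
- pivot_top (a point): top of the arm's pivot post, 70 mm above the bench, on the pivot axis above the unit's origin
- slide_box: bystander: small pale box 41x85x30 mm lying behind (+x of) the unit; leave alone
- hex_key: bystander: L-shaped hex key 33x83x6 mm lying in front (-x) of the unit; leave alone
- glue_syringe: bystander: syringe 28x102x22 mm lying behind the unit; leave alone

How it is judged:
By the outcome, as a careful person would: the job done as asked, in the order asked, and still so for the second after the job is handed in, while the arm keeps its last pose, push and grip.
It also fails if it takes over 48 s, if anything falls off the work surface, if the arm or the gripper's body presses on something with over 40 N, if the wrist force passes 120 N, or if a joint passes its speed limit or range.

## Working session

There is one attempt and no reset: what is moved stays moved. The work goes in short steps, Python scripts to look and compute and a tool call to move; the robot and the scene stay as the last step left them, time stands still between calls to the robot, and variables do not carry over. Pictures are saved under pics/ and viewed, at most 10 in all, crops included, and the job is handed in when it is done.

Besides the shell and the picture viewer there is one more tool, called after "Call:" as name([rows], argument=value, ...), one row to a line, values as JSON. move_arm: Moves the arm, as the interface text tells. Its arguments: {"type":"object","properties":{"deltas":{"type":"array"},"fingers":{"type":"number"},"force":{"type":"number"}},"required":["deltas"]}

```bash
mkdir -p pics
python3 - <<'E'
from cell import *
import cv2,numpy as np
for n in("scene","top"):
    cv2.imwrite(f"pics/{n}0.png",cv2.cvtColor(read_camera(n),cv2.COLOR_RGB2BGR)); p=camera_params(n);print(n,p)
s=read_state();print(s)
try: print(grip_depth)
except Exception as e: print(e)
E
```

```text
scene {'fx': 474.86733104751613, 'fy': 474.86733104751613, 'cx': 311.95581311909797, 'cy': 205.27790186304895, 'origin': array([1.08344066, 0.19277051, 0.75807625]), 'attitude': array([-1.20318967, -2.34349279,  0.97993823])}
top {'fx': 388.3583118939778, 'fy': 388.3583118939778, 'cx': 322.4337909437167, 'cy': 206.61426070807852, 'origin': array([ 0.4288918 , -0.20523052,  0.91912448]), 'attitude': array([-2.20033318,  2.13549956, -0.1448916 ])}
{'clock': 0.1, 'joint_pos': array([-1.37330611e+00,  5.27611909e-02,  1.40161298e+00,  6.22380683e-06,
        1.68856695e+00, -7.03358601e-02]), 'dq': array([-1.16817897e-04, -2.73086613e-03, -1.51866592e-03,  7.22839103e-06,
       -5.78799260e-04,  9.46315377e-04]), 'tau': array([ 1.08789092e-03, -3.82581353e+01, -3.60985887e+01, -4.65356095e-05,
        4.85713914e-03,  1.37782726e-05]), 'tool_pos': array([ 0.138889  , -0.50602969,  0.23056838]), 'ee_rot': array([-3.11213186e+00, -4.19265362e-01,  1.24833715e-04]), 'ft_force': array([ 0.26561028,  0.38078171, -0.66496249]), 'torque': array([-0.00291923, -0.00906759,  0.01736324]), 'grasp_force': 0.0, 'opening': 0.08545928956000783}
0.0187
```

View pics/scene0.png

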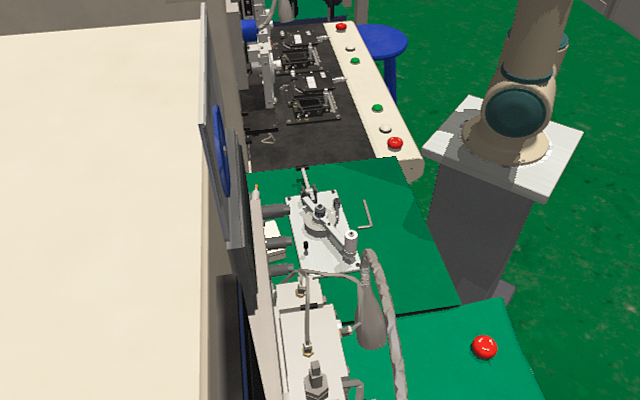

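View pics/top0.png

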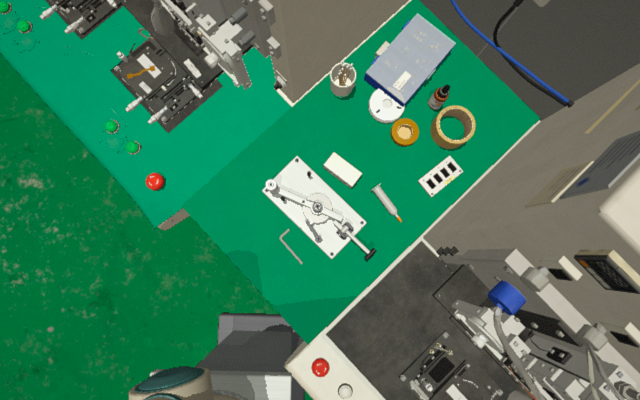

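The top view shows the roller near (281,187), the pivot near (318,206) and the lever bar near (369,254). The scene view shows the roller near (351,238) and the bar near (303,167). I'll zoom in on both.

Run:
```python
import cv2,numpy as np
a=cv2.imread("pics/top0.png")[145:270,255:385]; b=cv2.imread("pics/scene0.png")[155:285,265:375]
f=lambda i,s:cv2.resize(i,None,fx=s,fy=s,interpolation=cv2.INTER_CUBIC)
a=f(a,4);b=f(b,4)[:500]
h=500
cv2.imwrite("pics/crop0.png",np.hstack([a[:500,:420] if 0 else cv2.resize(a[:500],(390,375)),cv2.resize(b,(330,375))]))
cv2.imwrite("pics/ct.png",a);cv2.imwrite("pics/cs.png",b); print(a.shape,b.shape)
```

```text
(500, 520, 3) (500, 440, 3)
```

View pics/ct.png

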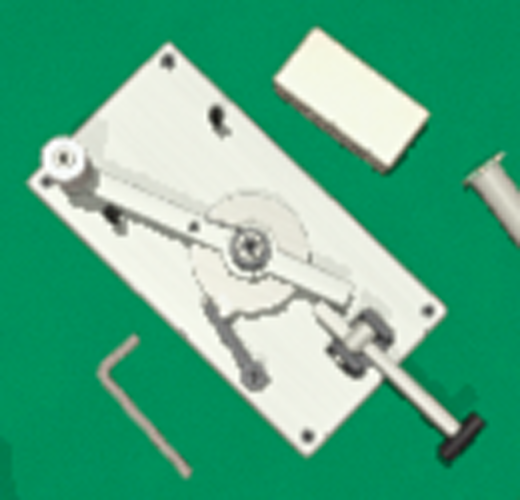

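View pics/cs.png

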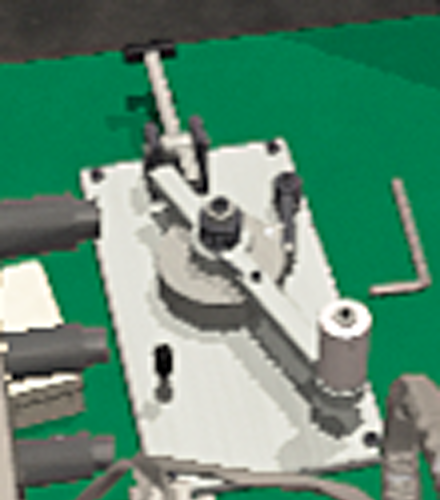

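The top crop shows the cap at (65,157), the pivot at (251,246) and the bar at (462,438). The plate corners are at (168,42), (28,182), (447,310) and (308,456). In the scene crop the cap is at (345,314), the pivot at (221,207) and the bar at (150,52).

```bash
cat > h.py <<'E'
from cell import *
import numpy as np, cv2
from scipy.spatial.transform import Rotation as R
def ray(n,u,v,p=None):
    p=p or camera_params(n); a,b=(u-p['cx'])/p['fx'],(v-p['cy'])/p['fy']
    return p['origin'], R.from_rotvec(p['attitude']).apply([a,b,1])
def tri(rays):
    A=0;B=0;P=[]
    for o,d in rays:
        d=d/np.linalg.norm(d);M=np.eye(3)-np.outer(d,d);A=A+M;B=B+M@o;P.append((o,M))
    x=np.linalg.solve(A,B);return x,max(np.linalg.norm(M@(x-o)) for o,M in P)
def atz(o,d,z): return o+d*(z-o[2])/d[2]
full=lambda x,y,ox,oy:(ox+(x+.5)/4-.5,oy+(y+.5)/4-.5)
def show(): 
    s=read_state();print({k:np.round(s[k],4) for k in('clock','joint_pos','tool_pos','ee_rot','ft_force','opening')})
E
python3 - <<'E'
from h import *
T=lambda x,y:ray('top',*full(x,y,255,145)); S=lambda x,y:ray('scene',*full(x,y,265,155))
for n,a,b in(('cap',(65,157),(345,314)),('piv',(251,246),(221,207)),('bar',(462,438),(150,52))):
    x,e=tri([T(*a),S(*b)]);print(n,x.round(4),round(e,4), 'top@z',atz(*T(*a),x[2]).round(4))
c=np.array([atz(*T(*q),.01)[:2] for q in((28,182),(168,42),(308,456),(447,310))])
print(c.round(4)); ex=(c[1]-c[0])+(c[3]-c[2]); ey=(c[0]-c[2])+(c[1]-c[3])
thx=np.arctan2(ex[1],ex[0]);thy=np.arctan2(ey[1],ey[0])-np.pi/2;print(thx,thy,np.linalg.norm(ex)/2,np.linalg.norm(ey)/2)
th=(thx+3*thy)/4;M=np.array([[np.cos(th),-np.sin(th)],[np.sin(th),np.cos(th)]])
org=c.mean(0)-M@[0,.010];print('org',org,'piv@.07',atz(*T(251,246),.07))
U=lambda x,y:(org+M@[x,y]).round(4)
print('cap',U(.11*np.sin(-.349),.11*np.cos(-.349)),atz(*T(65,157),.093),'bar',U(.008,-.158),atz(*T(462,438),.045),'hinge',U(.008,-.078),'tgt',U(.11*np.sin(.311),.11*np.cos(.311)))
show()
E
```

```text
cap [ 0.5731 -0.1049  0.0915] 0.0006 top@z [ 0.5728 -0.1044  0.0915]
piv [ 0.5306 -0.2065  0.0684] 0.0005 top@z [ 0.5304 -0.2061  0.0684]
bar [ 0.4291 -0.3289  0.0407] 0.0009 top@z [ 0.4286 -0.3281  0.0407]
[[ 0.5713 -0.0733]
 [ 0.6586 -0.1528]
 [ 0.4157 -0.243 ]
 [ 0.503  -0.3225]]
-0.7383622247499839 -0.7423425565070614 0.11808754975871956 0.23018945390063036
org [ 0.53039825 -0.20527045] piv@.07 [ 0.53017754 -0.20609863  0.07      ]
cap [ 0.5725 -0.1036] [ 0.5725367  -0.10459237  0.093     ] bar [ 0.4296 -0.3272] [ 0.42861807 -0.32747327  0.045     ] hinge [ 0.4836 -0.2682] tgt [ 0.6259 -0.1508]
{'clock': np.float64(0.1), 'joint_pos': array([-1.3733,  0.0528,  1.4016,  0.    ,  1.6886, -0.0703]), 'tool_pos': array([ 0.1389, -0.506 ,  0.2306]), 'ee_rot': array([-3.1121e+00, -4.1930e-01,  1.0000e-04]), 'ft_force': array([ 0.2656,  0.3808, -0.665 ]), 'opening': np.float64(0.0855)}
```

Run:
```python
from h import *
for n in('top','scene'):
    p=camera_params(n)
    for q in([0.139,-.506,.2306],[0.139,-.506,.4],[0.139,-.506,0],[.43,-.328,.1],[.43,-.328,.042],[.3,-.41,.2],[0,0,0]):
        c=R.from_rotvec(p['attitude']).inv().apply(np.array(q)-p['origin']);print(n,q,(p['fx']*c[0]/c[2]+p['cx']).round(),(p['fy']*c[1]/c[2]+p['cy']).round())
read=read_camera('wrist');cv2.imwrite('pics/w0.png',cv2.cvtColor(read,cv2.COLOR_RGB2BGR))
```

```text
top [0.139, -0.506, 0.2306] 489.0 431.0
top [0.139, -0.506, 0.4] 549.0 493.0
top [0.139, -0.506, 0] 444.0 385.0
top [0.43, -0.328, 0.1] 374.0 254.0
top [0.43, -0.328, 0.042] 370.0 254.0
top [0.3, -0.41, 0.2] 427.0 327.0
top [0, 0, 0] 217.0 445.0
scene [0.139, -0.506, 0.2306] 313.0 23.0
scene [0.139, -0.506, 0.4] 312.0 -50.0
scene [0.139, -0.506, 0] 314.0 101.0
scene [0.43, -0.328, 0.1] 302.0 148.0
scene [0.43, -0.328, 0.042] 303.0 168.0
scene [0.3, -0.41, 0.2] 306.0 72.0
scene [0, 0, 0] 504.0 138.0
```

View pics/w0.png

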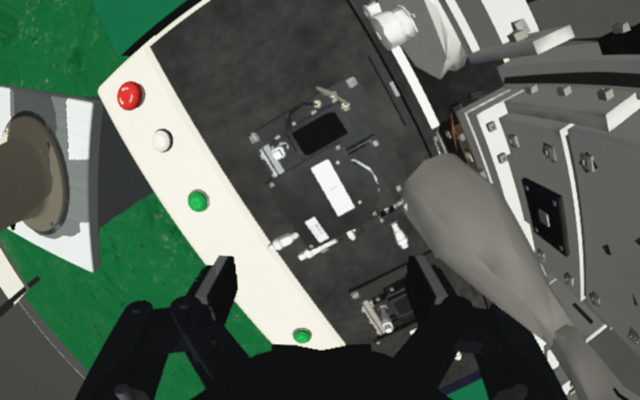

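The wrist view shows the gripper over the neighbouring station, with free space toward the unit. I'll move above the lever bar.

Call:
move_arm([
  [1, 0.6, 0, 0, 0, 0.5],
  [2.2, 1.3, 0, 0, 0, 1.2],
  [3.4, 2.0, 0, 0, 0, 1.9],
  [4.6, 2.8, 0, 0, 0, 2.6],
  [5.8, 3.5, 0, 0, 0, 3.3],
  [7, 4.3, 0, 0, 0, 4],
  [8.2, 5, -0.5, 0, 0, 4.7],
  [9.4, 5.8, -1, 0, 0, 5.4],
  [10.5, 6.5, -1.8, 0, 0, 6],
  [11.2, 6.9, -2.4, 0, 0, 6.3],
  [11.6, 7.12, -3, 0, 0, 6.44],
  [11.6, 7.12, -3, 0, 0, 6.44],
  [11.6, 7.12, -3, 0, 0, 6.44],
  [11.6, 7.12, -3, 0, 0, 6.44],
], fingers=60, force=30)

```text
clock: 1.32
tool_pos: [0.4286, -0.329, 0.1573]
ee_rot: [2.875, 1.264, 0.0]
ft_force: [0.2, 0.9, 0.1]
opening: 0.0602
grasp_force: 0.0
```

Run:
```python
from h import *
show();s=read_state();print('tooly',R.from_rotvec(s['ee_rot']).as_matrix()[:,1]);p=camera_params('wrist');print(p)
im=read_camera('wrist');cv2.imwrite('pics/w1.png',cv2.cvtColor(im,cv2.COLOR_RGB2BGR))
for q in([.429,-.3278,.042],[.5304,-.2058,.07],[.5725,-.1042,.093]):
    c=R.from_rotvec(p['attitude']).inv().apply(np.array(q)-p['origin']);t=np.arctan2(np.hypot(c[0],c[1]),c[2]);h=np.hypot(c[0],c[1]);print(q,p['cx']+p['fx']*t*c[0]/h,p['cy']+p['fy']*t*c[1]/h)
```

```text
{'clock': np.float64(1.3167), 'joint_pos': array([-7.2290e-01,  1.2900e-01,  1.4670e+00, -3.0000e-04,  1.5445e+00,
        1.9100e-02]), 'tool_pos': array([ 0.4286, -0.329 ,  0.1573]), 'ee_rot': array([2.8747e+00, 1.2645e+00, 2.0000e-04]), 'ft_force': array([0.1789, 0.8912, 0.1004]), 'opening': np.float64(0.0602)}
tooly [ 0.73710907 -0.67577301  0.0010297 ]
{'fx': 309.70691628693146, 'fy': 309.70691628693146, 'cx': 320.95050324250747, 'cy': 197.72171863900093, 'origin': array([ 0.48407065, -0.26770458,  0.30023808]), 'attitude': array([ 2.6430298 , -1.02799163, -0.1663493 ])}
[0.429, -0.3278, 0.042] 320.73983822456603 192.48224430363513
[0.5304, -0.2058, 0.07] 310.2411762911783 -2.0232535788997836
[0.5725, -0.1042, 0.093] 259.87686534447374 -120.60638841706879
```

View pics/w1.png

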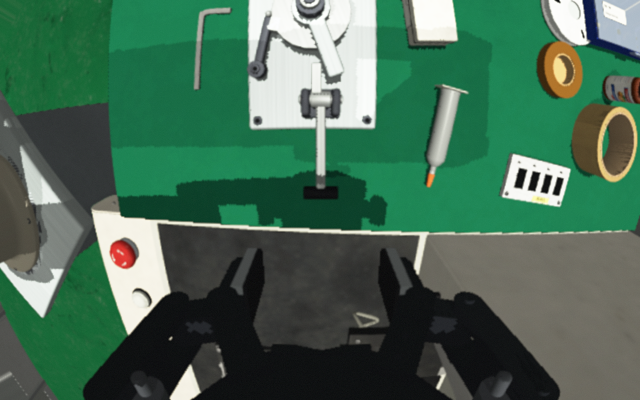

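The bar is seen at (320,193) and predicted at (321,192), so the measurement holds. I'll descend and pinch.

Call:
move_arm([
  [0, 0.03, -1, 0, 0, 0],
  [0, 0.03, -2, 0, 0, 0],
  [0, 0.03, -3, 0, 0, 0],
  [0, 0.03, -4, 0, 0, 0],
  [0, 0.03, -4.8, 0, 0, 0],
  [0, 0.03, -5.4, 0, 0, 0],
  [0, 0.03, -5.4, 0, 0, 0],
  [0, 0.03, -5.4, 0, 0, 0],
])

```text
clock: 2.03
tool_pos: [0.4286, -0.3283, 0.022]
ee_rot: [2.876, 1.264, 0.0]
ft_force: [-0.2, -0.4, 0.3]
opening: 0.0601
grasp_force: 0.0
```

Call:
move_arm([
  [0, 0, 0, 0, 0, 0],
  [0, 0, 0, 0, 0, 0],
  [0, 0, 0, 0, 0, 0],
  [0, 0, 0, 0, 0, 0],
  [0, 0, 0, 0, 0, 0],
  [0, 0, 0, 0, 0, 0],
  [0, 0, 0, 0, 0, 0],
  [0, 0, 0, 0, 0, 0],
], fingers=24, force=25)

```text
clock: 2.7
tool_pos: [0.4291, -0.3281, 0.0219]
ee_rot: [2.874, 1.266, 0.0]
ft_force: [-2.7, -1.7, 3.8]
opening: 0.0295
grasp_force: 25.6
```

Call:
move_arm([
  [0.006, 0.007, 0.24, 0, 0, 0],
  [0.024, 0.027, 0.478, 0, 0, 0],
  [0.096, 0.105, 0.946, 0, 0, 0],
  [0.215, 0.235, 1.392, 0, 0, 0],
  [0.377, 0.412, 1.807, 0, 0, 0],
  [0.58, 0.634, 2.181, 0, 0, 0],
  [0.817, 0.894, 2.507, 0, 0, 0],
  [1.085, 1.187, 2.776, 0, 0, 0],
  [1.377, 1.506, 2.983, 0, 0, 0],
  [1.687, 1.844, 3.122, 0, 0, 0],
  [1.9, 2.077, 3.177, 0, 0, 0],
  [2.0, 2.19, 3.19, 0, 0, 0],
  [2.07, 2.265, 3.197, 0, 0, 0],
  [2.07, 2.265, 3.197, 0, 0, 0],
  [2.07, 2.265, 3.197, 0, 0, 0],
])

```text
clock: 3.95
tool_pos: [0.4821, -0.27, 0.1027]
ee_rot: [2.873, 1.268, 0.003]
ft_force: [-1.4, -1.0, 9.5]
opening: 0.029
grasp_force: 24.1
```

Run:
```python
from h import *
show();a=read_camera('top')[145:270,255:385];b=read_camera('scene')[135:285,265:375]
f=lambda i:cv2.resize(i,None,fx=3,fy=3,interpolation=cv2.INTER_CUBIC)
a,b=f(a),f(b);o=np.zeros((450,720,3),np.uint8);o[:375,:390]=a;o[:450,390:]=b
cv2.imwrite('pics/c2.png',o[...,::-1])
```

```text
{'clock': np.float64(3.95), 'joint_pos': array([-5.7790e-01,  2.0600e-01,  1.4929e+00,  9.0000e-04,  1.4407e+00,
        1.6170e-01]), 'tool_pos': array([ 0.4821, -0.27  ,  0.1027]), 'ee_rot': array([2.8731, 1.2677, 0.0029]), 'ft_force': array([-1.3755, -0.9888,  9.5064]), 'opening': np.float64(0.029)}
```

View pics/c2.png

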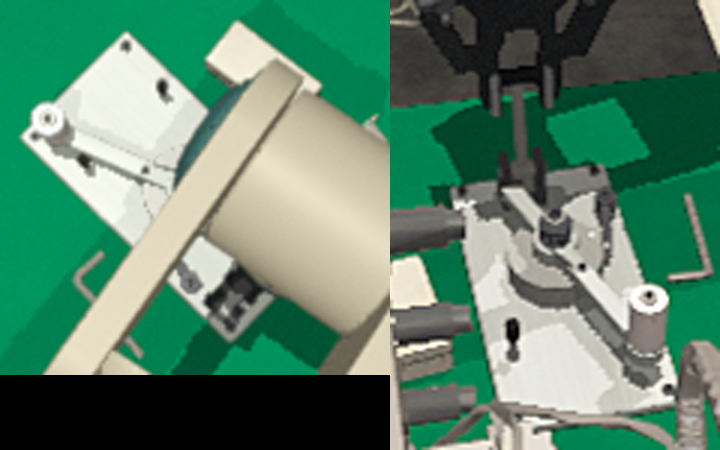

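The scene crop shows the lever upright between the fingers and the arm still at rest. I'll nudge it on a little to confirm the stop.

Call:
move_arm([
  [0.07, 0.075, 0, 0, 0, 0],
  [0.13, 0.15, -0.02, 0, 0, 0],
  [0.13, 0.15, -0.02, 0, 0, 0],
  [0.13, 0.15, -0.02, 0, 0, 0],
])

```text
clock: 4.38
tool_pos: [0.4855, -0.2664, 0.1028]
ee_rot: [2.873, 1.267, 0.004]
ft_force: [-1.5, -0.7, 11.5]
opening: 0.0287
grasp_force: 24.0
```

Call:
move_arm([
  [0.05, 0.06, 0, 0, 0, 0],
  [0.11, 0.12, 0, 0, 0, 0],
  [0.11, 0.12, 0, 0, 0, 0],
  [0.11, 0.12, 0, 0, 0, 0],
])

```text
clock: 4.72
tool_pos: [0.4874, -0.2642, 0.1025]
ee_rot: [2.873, 1.266, 0.001]
ft_force: [-4.5, -4.6, 10.0]
opening: 0.0287
grasp_force: 24.0
```

Run:
```python
from h import *
show();b=read_camera('scene')[110:260,265:375];w=read_camera('wrist')[:,120:520]
b=cv2.resize(b,None,fx=3,fy=3,interpolation=cv2.INTER_CUBIC);o=np.zeros((450,730,3),np.uint8);o[:,:330]=b;o[:400,330:]=w
cv2.imwrite('pics/c3.png',o[...,::-1])
p=camera_params('wrist')
for q in([.4836,-.2682,.042],[.4836,-.2682,.122],[.4873,-.2641,.122],[.4799,-.2723,.122]):
    r=[]
    c=R.from_rotvec(p['attitude']).inv().apply(np.array(q)-p['origin']);h=np.hypot(c[0],c[1]);t=np.arctan2(h,c[2])/h*p['fx'];r+=[p['cx']+t*c[0]-120+330,p['cy']+t*c[1]]
    P=camera_params('scene');c=R.from_rotvec(P['attitude']).inv().apply(np.array(q)-P['origin']);r+=[(P['cx']+P['fx']*c[0]/c[2]-265)*3+1,(P['cy']+P['fy']*c[1]/c[2]-110)*3+1]
    print(q,np.round(r))
```

```text
{'clock': np.float64(4.7167), 'joint_pos': array([-5.6280e-01,  2.1140e-01,  1.4872e+00, -1.0000e-03,  1.4409e+00,
        1.7770e-01]), 'tool_pos': array([ 0.4874, -0.2642,  0.1025]), 'ee_rot': array([2.8726e+00, 1.2663e+00, 5.0000e-04]), 'ft_force': array([-4.4559, -4.5923,  9.9989]), 'opening': np.float64(0.0287)}
[0.4836, -0.2682, 0.042] [531. 225. 135. 244.]
[0.4836, -0.2682, 0.122] [532. 290. 132. 160.]
[0.4873, -0.2641, 0.122] [532. 281. 134. 165.]
[0.4799, -0.2723, 0.122] [532. 299. 131. 155.]
```

View pics/c3.png

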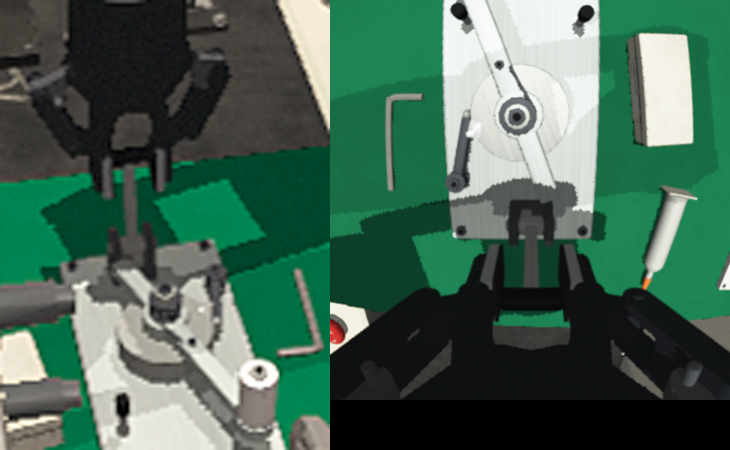

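The wrist view shows the bar at about (532,298), which matches 1.50 rad, and a reaction force of about 6 N along the lever's path. The lever is at its stop. I'll release and rise.

Call:
move_arm([
  [0, 0, 0, 0, 0, 0],
  [0, 0, 0, 0, 0, 0],
  [0, 0, 0, 0, 0, 0],
  [0, 0, 0, 0, 0, 0],
  [0, 0, 0, 0, 0, 0],
  [0, 0, 0.8, 0, 0, 0],
  [0, 0, 1.6, 0, 0, 0],
  [0, 0, 2.6, 0, 0, 0],
  [0, 0, 2.6, 0, 0, 0],
  [0, 0, 2.6, 0, 0, 0],
], fingers=60)

```text
clock: 5.65
tool_pos: [0.4874, -0.2644, 0.1673]
ee_rot: [2.873, 1.265, 0.003]
ft_force: [0.1, -0.4, -1.5]
opening: 0.0602
grasp_force: 0.0
```

Call:
move_arm([
  [0.5, 1, 0, 0, 0, 0],
  [1.1, 2.1, 0, 0, 0, 0],
  [1.8, 3.4, 0, 0, 0, 0],
  [2.4, 4.6, 0, 0, 0, 0],
  [3, 5.7, 0, 0, 0, 0],
  [3.4, 6.41, 0, 0, 0, 0],
  [3.4, 6.41, 0, 0, 0, 0],
  [3.4, 6.41, 0, 0, 0, 0],
  [3.4, 6.41, 0, 0, 0, 0],
])

```text
clock: 6.4
tool_pos: [0.5711, -0.1044, 0.1646]
ee_rot: [-2.874, -1.266, 0.003]
ft_force: [0.3, 0.1, -0.2]
opening: 0.0601
grasp_force: 0.0
```

Run:
```python
from h import *
show();w=read_camera('wrist')
p=camera_params('wrist')
for q in([.5725,-.1042,.093],[.4799,-.2723,.122],[.5304,-.2058,.07]):
    c=R.from_rotvec(p['attitude']).inv().apply(np.array(q)-p['origin']);h=np.hypot(c[0],c[1]);t=np.arctan2(h,c[2])/h*p['fx'];print(q,p['cx']+t*c[0],p['cy']+t*c[1])
cv2.imwrite('pics/w4.png',w[...,::-1])
```

```text
{'clock': np.float64(6.4), 'joint_pos': array([-2.4420e-01,  2.3820e-01,  1.3288e+00, -3.0000e-04,  1.5765e+00,
        4.9710e-01]), 'tool_pos': array([ 0.5711, -0.1044,  0.1646]), 'ee_rot': array([-2.8745e+00, -1.2656e+00,  2.6000e-03]), 'ft_force': array([ 0.3139,  0.1214, -0.2387]), 'opening': np.float64(0.0601)}
[0.5725, -0.1042, 0.093] 322.5398052923537 209.720885552514
[0.4799, -0.2723, 0.122] 367.9067179920662 394.8570685668771
[0.5304, -0.2058, 0.07] 361.40664595106796 301.54660085560965
```

View pics/w4.png

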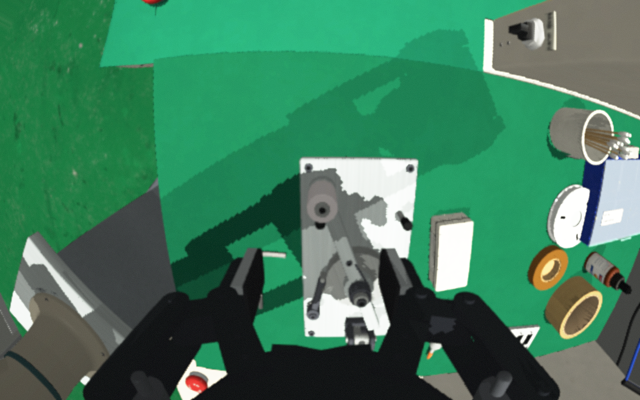

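The wrist view shows the roller cap at (322,209), as predicted. I'll descend and close on it.

Call:
move_arm([
  [0.03, 0, -0.8, 0, 0, 0],
  [0.05, 0, -1.7, 0, 0, 0],
  [0.05, 0, -2.6, 0, 0, 0],
  [0.05, 0, -3.4, 0, 0, 0],
  [0.05, 0, -4, 0, 0, 0],
  [0.05, 0, -4.35, 0, 0, 0],
  [0.05, 0, -4.35, 0, 0, 0],
  [0.05, 0, -4.35, 0, 0, 0],
])

```text
clock: 7.12
tool_pos: [0.5728, -0.1046, 0.0573]
ee_rot: [2.876, 1.265, -0.0]
ft_force: [0.0, 0.4, -0.5]
opening: 0.06
grasp_force: 0.0
```

Call:
move_arm([
  [0, 0, 0, 0, 0, 0],
  [0, 0, 0, 0, 0, 0],
  [0, 0, 0, 0, 0, 0],
  [0, 0, 0, 0, 0, 0],
  [0, 0, 0, 0, 0, 0],
  [0, 0, 0, 0, 0, 0],
  [0, 0, 0, 0, 0, 0],
  [0, 0, 0, 0, 0, 0],
  [0, 0, 0, 0, 0, 0],
], fingers=18, force=40)

```text
clock: 7.87
tool_pos: [0.5732, -0.1038, 0.0582]
ee_rot: [2.874, 1.267, 0.001]
ft_force: [-3.1, 1.6, 6.0]
opening: 0.0229
grasp_force: 38.9
```

Call:
move_arm([
  [0.2, -0.09, 0, 0, 0, 0],
  [0.396, -0.189, 0, 0, 0, 0],
  [0.588, -0.298, 0, 0, 0, 0],
  [0.774, -0.416, 0, 0, 0, 0],
  [0.955, -0.543, 0, 0, 0, 0],
  [1.125, -0.678, 0, 0, 0, 0],
  [1.29, -0.823, 0, 0, 0, 0],
  [1.45, -0.975, 0, 0, 0, 0],
  [1.6, -1.137, 0, 0, 0, 0],
  [1.739, -1.305, 0, 0, 0, 0],
  [1.875, -1.479, 0, 0, 0, 0],
  [2.0, -1.659, 0, 0, 0, 0],
  [2.08, -1.79, 0, 0, 0, 0],
  [2.16, -1.924, 0, 0, 0, 0],
  [2.16, -1.924, 0, 0, 0, 0],
  [2.16, -1.924, 0, 0, 0, 0],
  [2.16, -1.924, 0, 0, 0, 0],
])

```text
clock: 9.28
tool_pos: [0.6265, -0.151, 0.0581]
ee_rot: [-2.873, -1.267, 0.001]
ft_force: [-8.1, 6.1, 7.7]
opening: 0.0227
grasp_force: 39.6
```

Run:
```python
from h import *
show();t=read_state()['tool_pos'][:2]-np.array([.5304,-.2058]);th=-.7413
x=np.cos(th)*t[0]+np.sin(th)*t[1];y=-np.sin(th)*t[0]+np.cos(th)*t[1];print('v',np.arctan2(x,y)+.349,np.hypot(x,y))
b=read_camera('scene')[110:260,265:375];w=read_camera('wrist')[:,120:520]
b=cv2.resize(b,None,fx=3,fy=3,interpolation=cv2.INTER_CUBIC);o=np.zeros((450,730,3),np.uint8);o[:,:330]=b;o[:400,330:]=w
cv2.imwrite('pics/c5.png',o[...,::-1])
```

```text
{'clock': np.float64(9.2833), 'joint_pos': array([-2.9430e-01,  4.9840e-01,  1.2198e+00,  1.1000e-03,  1.4252e+00,
        4.4590e-01]), 'tool_pos': array([ 0.6265, -0.151 ,  0.0581]), 'ee_rot': array([-2.8728e+00, -1.2665e+00,  1.0000e-03]), 'ft_force': array([-8.089 ,  6.0977,  7.6928]), 'opening': np.float64(0.0227)}
v 0.6603781858147248 0.1106386311715216
```

View pics/c5.png

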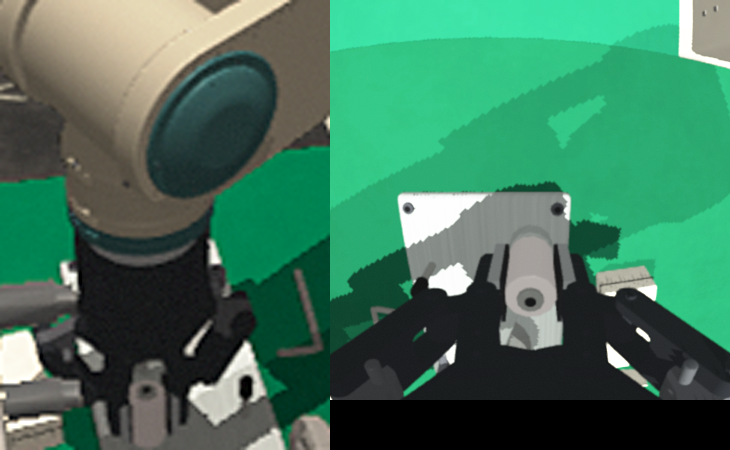

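The roller is gripped at v≈0.66 with about 10 N on the tool. I'll confirm the lever stayed up by reading pixels, since the picture allowance is used up.

Run:
```python
from h import *
a0=cv2.imread('pics/top0.png')[...,::-1]; a=read_camera('top');p=camera_params('top')
H=np.array([.4836,-.2682,.042]);ey=np.array([.6753,.7375,0])
for v in(0,.4,.8,1.2,1.4,1.5):
  for r in(.05,.08):
    q=H+r*(-np.cos(v)*ey+np.sin(v)*np.array([0,0,1]));c=R.from_rotvec(p['attitude']).inv().apply(q-p['origin'])
    u,w=int(round(p['cx']+p['fx']*c[0]/c[2])),int(round(p['cy']+p['fy']*c[1]/c[2]));print(v,r,(u,w),a0[w,u],a[w,u])
show()
```

```text
0 0.05 (360, 244) [232 229 217] [  0 147  95]
0 0.08 (370, 254) [71 68 68] [  0 149  96]
0.4 0.05 (360, 243) [215 214 200] [  0 145  93]
0.4 0.08 (370, 252) [57 57 52] [  0 144  92]
0.8 0.05 (357, 239) [150 168 148] [  0 145  92]
0.8 0.08 (365, 246) [ 98 134 105] [  0 145  92]
1.2 0.05 (352, 233) [219 223 211] [148 150 141]
1.2 0.08 (357, 236) [  0 124  76] [  0 149  97]
1.4 0.05 (349, 230) [101 102 103] [52 50 50]
1.4 0.08 (352, 231) [141 144 134] [110 111 103]
1.5 0.05 (347, 229) [165 164 153] [52 49 49]
1.5 0.08 (349, 228) [75 74 70] [72 68 68]
{'clock': np.float64(9.4333), 'joint_pos': array([-2.9420e-01,  4.9830e-01,  1.2199e+00,  1.1000e-03,  1.4252e+00,
        4.4590e-01]), 'tool_pos': array([ 0.6265, -0.1509,  0.058 ]), 'ee_rot': array([-2.8727e+00, -1.2666e+00,  1.1000e-03]), 'ft_force': array([-6.4857,  4.5462,  7.7365]), 'opening': np.float64(0.0228)}
```

The top view shows dark bar pixels at the 1.5 rad spot and bare green everywhere lower, so the lever is up. The grip is steady, and I'm handing in.

```bash
python3 -c "
from cell import *
print(job_done())"
```

```text
the job is handed in; nothing more can be done
None
```

The job is handed in: the lever is fully up at its stop, and the gripper holds the roller at about 0.66 rad, past the pawl's click, with the other things left alone.

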